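# Clear the papercut and bring the burnishing ball

### The job

Get the small papercut that the brass template lies on ready for burnishing. First clear it: put the template away by dropping its eye over the post of the round tool stand, let go, and leave it lying flat on the stand's base. Then pick up the wooden tray by its upright grip, carry it to that papercut without ever letting the white ball leave its pocket or touching the ball, and finish while still holding the tray, still and level, over the middle of the papercut with its underside about 12 cm above the table; leave the gourds and the glue jar alone.

Things in the scene. Friction and masses are not known exactly. Their poses are not given: they have to be found in the camera images.
- sheet: The papercut: a white square board 170 x 170 mm, 3 mm thick, taped flat to the table, with a red flower medallion in its middle. Fixed. Origin: centre of its underside, on the table. The template lies on it at the start.
- template_mid (a point): The template: a loose flat brass strip 130 mm long (its x axis), 34 mm wide (its y axis) and 5 mm thick, about 110 g, lying flat on the papercut. This point is 2.5 mm above its underside, 65 mm from the plain end, at about its centre of mass; grip it here across its 34 mm width.
- template_eye (a point): Centre of the template's eye: a round through hole of about 16 mm diameter at one end of the strip, 48 mm along the template's +x axis from template_mid, at half its thickness.
- post_top (a point): Top of the tool stand's upright steel post, 8 mm in diameter with a tapered tip, 52 mm above the table. The stand is fixed and upright: a dark wooden disc 140 mm in diameter and 12 mm thick, with the post rising 40 mm from its middle.
- post_foot (a point): Foot of that post, on the upper face of the disc, 12 mm above the table, straight below post_top.
- tray_grip (a point): Where to hold the tray: the middle of its grip, 56 mm above the tray's underside. Loose wooden tray, 200 mm (its x axis) x 110 mm (y), floor 8 mm thick, outer lip 14 mm high, about 350 g, standing on the table. The grip is an upright wooden fin in the tray's middle, 40 mm long along x, 14 mm thick along y, its top 76 mm above the underside. A grey stone, 26 mm high, is glued to the -x end; the ball's pocket is at the +x end. The loaded tray balances within 6 mm of the grip.
- pocket (a point): Centre of the tray's ball pocket, on the tray's floor, 60 mm along the tray's +x axis from the grip: the inside of a low ring, 36 mm inner diameter and only 3 mm high; the ball rolls out over it if the tray is tipped by about 30 degrees.
- ball_center (a point): Centre of the loose white ceramic ball, 40 mm in diameter, 80 g. It has about 7 mm of play each way in the pocket; its centre is 20 mm above the tray's floor, its top 48 mm above the tray's underside.
- gourd_big: Bystander: a dried gourd, 76 mm wide and 122 mm high, standing loose. Origin: centre of its underside.
- gourd_small: Bystander: a smaller dried gourd, 61 mm wide and 98 mm high, standing loose. Origin: centre of its underside.
- glue: Bystander: a white glue jar, 52 mm wide and 90 mm high, standing loose. Origin: centre of its underside.
Things that resemble listed ones, but are neither listed nor needed, are in the scene too. What is shaped like the part that bears tray_grip but blue is not meant.

How it is judged (in metres and radians):
On the way, in this order (a step that is already met when the one before it is completed fails the run):
1. the template's eye is over the post, the template lies flat on the stand, let go, and the tray has not been lifted yet (horizontal distance between template_eye and post_foot below 0.007 m and z of template_eye in the frame of post_foot below 0.008 m and angle between template_mid's own z axis and vertical below 0.1 rad and contact force between the fingers and template below 0.1 N and height (world z) of tray_grip below 0.066 m), for 0.2 s.
2. the tray is lifted clear of the table by its grip, with the ball in its pocket (height (world z) of tray_grip above 0.096 m and contact force between the fingers and tray above 1 N and horizontal distance between ball_center and pocket below 0.02 m), for 0.2 s.
At the end, for the whole second after the job is handed in: Template flat (0.1 rad) on the stand, eye within 7 mm of the post's axis and at most 8 mm above the base. Fingers still hold the tray, under 30 mm/s, level within 0.1 rad, its grip within 40 mm of the papercut's middle, underside 80 to 170 mm above the table, ball in its pocket (horizontal distance between template_eye and post_foot below 0.007 m and z of template_eye in the frame of post_foot below 0.008 m and angle between each of template_mid, tray_grip's own z axis and vertical below 0.1 rad and horizontal distance between tray_grip and sheet below 0.04 m and height (world z) of tray_grip between 0.136 and 0.226 m and contact force between the fingers and tray above 1 N and linear speed of tray below 0.03 m/s and z of ball_center in the frame of pocket between 0.017 and 0.023 m and horizontal distance between ball_center and pocket below 0.013 m); the arm keeps its last pose, push and grip.
It fails at once if the ball leaves its pocket (distance between ball_center and pocket above 0.029 m or z of ball_center in the frame of pocket above 0.025 m).
It fails at once if the fingers touch the ball (contact force between the fingers and ball above 0.3 N).
It fails at once if a gourd or the glue jar is moved by more than 30 mm (distance of any of gourd_big, gourd_small, glue from where it was at the start of the episode above 0.03 m).
It also fails if it takes over 64 s, if anything falls off the work surface, if the arm or the gripper's body presses on something with over 40 N, if the wrist force passes 120 N, or if a joint passes its speed limit or range.

### The arm

A 6-joint arm with a two-finger parallel gripper is mounted at the origin on the work surface. World frame = base frame: x ahead of the robot, y to its left, z up, the work surface at z = 0. Lengths are in mm, angles in rad, forces in N, time in s.
With the tool pointing down it reaches from about 350 to 975 mm from the base axis. Payload 7.1 kg.
Tool frame: the origin (TCP) lies at the very end of the fingers, on their centre line; the grasp point (between the pads) lies 19 mm behind it (ctrl.tcp_to_grasp is the distance from the TCP to the grasp point, in mm); z points along the fingers, x is the direction in which the jaws open and shut, and the axes are right-handed (so a half turn about z gives the same grasp; the last joint's range is limited). The gripper opens to 88 mm and grips with 3 to 60 N. Pads are 20 mm wide; open, the fingers measure 115 mm over their backs; the gripper's body (75 mm by 178 mm) begins 61 mm behind the grasp point.
Start: joints at [1.146, 0.423, 1.63, -0, 1.089, -0.019], TCP at [246.689, 574.238, 222.675] pointing down, gripper open.
Joint ranges: [-3, 3], [-0.9, 2.11], [0.09, 2.58], [-1.31, 4.45], [0.11, 2.69], [-2.54, 2.54]. Speed limits (rad/s): [2.39, 2.39, 3.01, 3.14, 3.14, 3.14].

### API

Orientations are given as a rotation vector (axis times angle).
In Python, from workcell import get_obs, viewer, ctrl, masks_of gives the robot as it stands. The module is installed in compiled form; this text tells all that it offers.
- The arm moves only by the shell command python3 -m inch 'ROWS'. ROWS is JSON, a list of rows, each an object of numbers: "tx", "ty", "tz": the shift along the tool's x, y, z in cm; "ax", "ay", "az": the turn, a rotation vector about the tool's x, y, z in degrees; "jaw": the opening, from 0 (shut) to 1 (fully open). In form: [{"tx": .., "ty": .., "tz": .., "ax": .., "ay": .., "az": .., "jaw": ..}, ...]. A call has 1 to 12 rows; each row shifts and turns the commanded pose from where the row before left it, along the tool's axes as they then stand; what a row does not reach is not made up. A row lasts 1/8 s, in which the tool goes at most 62.5 mm and 10.7 degrees, less where a joint would pass 70% of its speed; a pose out of reach is approached as far as the arm can. A call is refused whole if a number of a shift passes 6.25 or a number of a turn 10.7, either way. A call with a gripper value outside its range is refused whole. The fingers move at their own pace and stop on an object; the grip force is fixed at half the most. Time passes only in rows, so rows that do not move let the fingers close. It gives the time, the measured TCP pose, the force and the opening at its end, in the units of the state.
- get_obs(): the state, without advancing time (a new reading comes with each control period).
- viewer.get_image(name): name is "scene" or "side" or "wrist"; returns (picture, depth): 420x560x3 uint8, red, green, blue; 420x560 float32, mm along the optical axis (not along the pixel's ray), 0 where there is no reading.
- viewer.get_calibration(name): a dict with "fx", "fy", "cx", "cy" (pixels), "distortion" ([k1, k2, p1, p2, k3] as OpenCV has them; the pictures are not rectified), "rvec" (rotation vector, rad) and "tvec" (3), from world to camera coordinates, as OpenCV has them. Camera axes: x right, y down, z forward; pixel columns grow to the right and rows downward; lengths in mm; the calibration is good to about 2 mm. A picture is of the moment at which its call begins: read the wrist's pose just before it. get_calibration takes no time and is no camera call; for the wrist camera it gives the pose at the moment of the call.
- ctrl.close_job(): hands the job in, once; it reports no verdict.
Trained networks look in the newest picture that a camera, given by its name, has taken for a name from the list of things; names that differ only in an ending like _2 or _b are one class to them, and where a whole thing is asked for, a point or a joint stands for the part that bears it (a point fixed in the world has none). Each returns a list of dicts, best first, with "score" (0 to 1); they miss things now and then, are a little off and sometimes report something else, mostly with a low value. They report only what shows in the picture. A call takes as long as a camera call. They do not tell look-alikes from the thing itself.
- masks_of(camera, thing): "pixels" (420x560 bool, what is visible of it) and "location" ([column, row] in pixels, amid what is visible of it).
The state is a dict: "t": time; "qpos": joint angles; "qvel": joint speeds; "joint_torque": joint torques, N m; "ee_pos": TCP position; "orientation": TCP orientation; "ft_force": force on the tool from outside, world axes, zero at the start; "moment": the same for the moment, N m; "width": finger opening in mm.
Only numpy, scipy, OpenCV 4.12 (cv2) and the standard library are available. Lean on these libraries where they do the work, as an engineer would, in place of code of your own. Each camera call takes 0.05 s, during which the arm holds its last target. There are 200 camera calls.

## Working session

There is one attempt and no reset: what is moved stays moved. The work goes in short steps, Python scripts to look and compute and a shell command to move; the robot and the scene stay as the last step left them, time stands still between calls to the robot, and variables do not carry over. Pictures are saved under pics/ and viewed, about 8 in all and at most 12, crops included, and the job is handed in when it is done.

```bash
mkdir -p pics
cat > h.py <<'E'
import numpy as np, cv2
from workcell import get_obs, viewer, ctrl, masks_of
def cal(n):
    c=viewer.get_calibration(n); K=np.array([[c['fx'],0,c['cx']],[0,c['fy'],c['cy']],[0,0,1.]])
    R=cv2.Rodrigues(np.array(c['rvec'],float))[0]; return K,np.array(c['distortion'],float),R,np.array(c['tvec'],float).ravel()
def cloud(n,depth,uv,c=None):
    K,D,R,t=c or cal(n); uv=np.asarray(uv,float).reshape(-1,1,2)
    p=cv2.undistortPoints(uv,K,D).reshape(-1,2); z=depth[uv[:,0,1].astype(int),uv[:,0,0].astype(int)]
    P=np.c_[p*z[:,None],z]; P=P[z>0]; return (P-t)@R
def plane(n,uv,h,c=None):
    K,D,R,t=c or cal(n); p=cv2.undistortPoints(np.asarray(uv,float).reshape(-1,1,2),K,D).reshape(-1,2)
    d=np.c_[p,np.ones(len(p))]@R; o=-R.T@t; return o+d*((h-o[2])/d[:,2])[:,None]
def proj(n,P,c=None):
    K,D,R,t=c or cal(n); return cv2.projectPoints(np.asarray(P,float).reshape(-1,3),cv2.Rodrigues(R)[0],t,K,D)[0].reshape(-1,2)
def save(n,im): cv2.imwrite('pics/'+n+'.png',cv2.cvtColor(im,cv2.COLOR_RGB2BGR))
E
python3 - <<'E'
from h import *
for n in('scene','side'):
    im,d=viewer.get_image(n); save(n,im); np.savez(n,im=im,d=d)
    print(n,cal(n)[3])
    for th in('sheet','template_mid','post_top','tray_grip','ball_center','gourd_big','gourd_small','glue'):
        for r in masks_of(n,th)[:4]:
            v,u=np.nonzero(r['pixels'])
            if len(u)<5: continue
            P=cloud(n,d,np.c_[u,v])
            print(th,round(r['score'],2),np.round(r['location']),len(u),'med',np.round(np.median(P,0)),'lo',np.round(np.percentile(P,2,0)),'hi',np.round(np.percentile(P,98,0)))
print(get_obs())
E
```

```text
scene [-339.44174385 -257.05630917 1671.55033453]
sheet 0.71 [276. 251.] 2802 med [591. -31.   2.] lo [ 502. -114.   -2.] hi [668.  50.   6.]
template_mid 0.96 [264. 250.] 567 med [597. -52.   8.] lo [ 560. -107.    3.] hi [630.  11.  12.]
template_mid 0.28 [364. 178.] 1848 med [523. 337.  11.] lo [437. 256.   2.] hi [615. 432.  74.]
post_top 0.91 [122. 258.] 2048 med [ 422. -343.   12.] lo [ 356. -403.    4.] hi [ 480. -280.   19.]
tray_grip 0.72 [262. 179.] 1823 med [362. 103.  10.] lo [257.  27.   3.] hi [451. 188.  74.]
tray_grip 0.65 [366. 177.] 1853 med [522. 336.  11.] lo [437. 256.   1.] hi [614. 424.  74.]
tray_grip 0.58 [384. 272.] 3548 med [823. 111.  11.] lo [714.  58.   2.] hi [910. 176.  75.]
ball_center 0.69 [124. 257.] 2077 med [ 421. -342.   12.] lo [ 353. -402.    3.] hi [ 480. -278.   19.]
ball_center 0.44 [393. 178.] 169 med [577. 375.  37.] lo [557. 365.  17.] hi [589. 395.  49.]
gourd_big 0.82 [213. 299.] 1195 med [ 699. -249.   55.] lo [ 668. -276.   19.] hi [ 719. -211.  112.]
gourd_small 0.62 [393. 215.] 527 med [704. 256.  43.] lo [678. 239.  14.] hi [722. 2
[... 1312 characters left out ...]
 -43.  60.] lo [749. -79.   4.] hi [793. -34.  93.]
{'t': 0.9, 'qpos': array([ 1.14601894e+00,  4.23064385e-01,  1.62989913e+00, -5.37489765e-06,
        1.08856871e+00, -1.89869522e-02]), 'qvel': array([0.00056379, 0.00061882, 0.00124605, 0.00105558, 0.00125212,
       0.00052823]), 'joint_torque': array([ 7.19926848e-04, -5.44563639e+01, -2.74056244e+01,  6.43826555e-02,
        1.64860842e-02, -9.76493681e-06]), 'ee_pos': array([246.68477438, 574.25438129, 222.6976601 ]), 'orientation': array([-2.62348170e+00, -1.72822760e+00, -8.42377386e-05]), 'ft_force': array([-0.21485722,  0.36307663, -0.63992992]), 'moment': array([ 0.03996657, -0.00333991,  0.01100615]), 'width': 87.76432179712863}
```

View pics/scene.png

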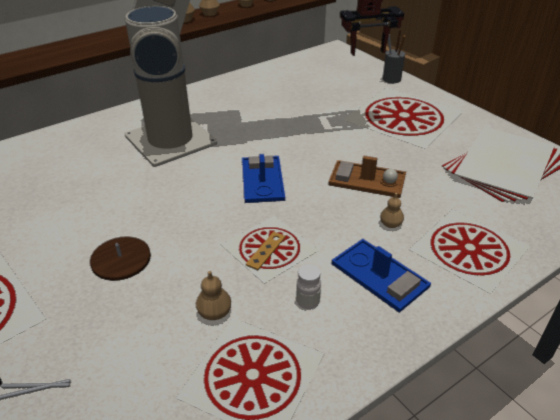

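View pics/side.png

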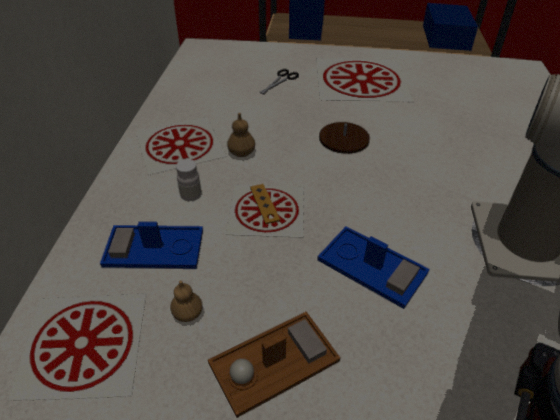

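Run:
```python
from h import *
o=get_obs(); R0=cv2.Rodrigues(o['orientation'])[0]
print(np.round(R0,3))
def shift(n,P):print(n,'shift tool cm',np.round(R0.T@(np.array(P)-o['ee_pos'])/10,2))
cr=[]
for n,(x,y) in(('scene',(266,250)),('side',(264,206))):
    f=np.load(n+'.npz'); im,d=f['im'],f['d']
    viewer.get_image(n)
    m=masks_of(n,'template_mid')[0]['pixels']; v,u=np.nonzero(m)
    P=plane(n,np.c_[u,v],8); r=cv2.minAreaRect(P[:,:2].astype(np.float32)); print(n,'templ',r, np.round(cv2.boxPoints(r)))
    for r in masks_of(n,'sheet')[:1]:
        v,u=np.nonzero(r['pixels']); P=plane(n,np.c_[u,v],3); print('sheet',cv2.minAreaRect(P[:,:2].astype(np.float32)))
    for r in masks_of(n,'post_top')[:1]:
        v,u=np.nonzero(r['pixels']); P=cloud(n,d,np.c_[u,v]); print('post',P[P[:,2]>35].mean(0) if (P[:,2]>35).any() else P[:,2].max()); Q=plane(n,np.c_[u,v],12);print(cv2.minEnclosingCircle(Q[:,:2].astype(np.float32)))
    for r in masks_of(n,'tray_grip'):
        if abs(r['location'][1]-(177 if n=='scene' else 360))<4 and abs(r['location'][0]-(366 if n=='scene' else 275))<6:
            v,u=np.nonzero(r['pixels']); P=cloud(n,d,np.c_[u,v]); G=P[P[:,2]>58]; print('grip',len(G),G.mean(0),cv2.minAreaRect(G[:,:2].astype(np.float32)))
            L=P[(P[:,2]<16)]; print('tray',cv2.minAreaRect(L[:,:2].astype(np.float32)))
    c=im[y-40:y+40,x-50:x+50]; cr.append(cv2.resize(c,None,fx=7,fy=7,interpolation=cv2.INTER_CUBIC)[:,:400*1])
    cr[-1]=cv2.resize(c,(395,316),interpolation=cv2.INTER_CUBIC)
save('tem',np.hstack(cr)); shift('over template',(590,-35,300))
```

```text
[[ 0.395  0.919  0.   ]
 [ 0.919 -0.395  0.   ]
 [ 0.     0.    -1.   ]]
scene templ ((593.8247680664062, -47.27482604980469), (38.71826171875, 134.6441650390625), 25.318336486816406) [[ 548.    5.]
 [ 605. -116.]
 [ 640. -100.]
 [ 583.   22.]]
sheet ((586.4878540039062, -31.625473022460938), (170.90977478027344, 170.1097869873047), 4.815653324127197)
post [ 414.93775388 -339.9613018    44.47372254]
((419.6991271972656, -341.2784118652344), 73.69651794433594)
grip 133 [537.25551056 338.76271507  71.64925554] ((600.6095581054688, 300.836181640625), (40.76875686645508, 208.43678283691406), 60.14508056640625)
tray ((500.3184509277344, 373.9986877441406), (200.77012634277344, 187.70265197753906), 37.220611572265625)
side templ ((593.8065185546875, -46.879356384277344), (37.554420471191406, 138.39332580566406), 24.022315979003906) [[ 548.    9.]
 [ 605. -118.]
 [ 639. -102.]
 [ 583.   24.]]
sheet ((585.8380126953125, -28.424728393554688), (169.53529357910156, 173.3278350830078), 3.782533645629883)
post [ 412.26503472 -336.58931618   43.1377623 ]
((412.0771484375, -330.27899169921875), 75.0431137084961)
grip 322 [519.0772831  351.67972573  72.51158951] ((519.4987182617188, 349.457763671875), (40.93042755126953, 15.862467765808105), 38.30674743652344)
tray ((519.1596069335938, 344.0528564453125), (206.75869750976562, 122.25177001953125), 36.353981018066406)
over template shift tool cm [-42.43  55.59  -7.73]
```

View pics/tem.png

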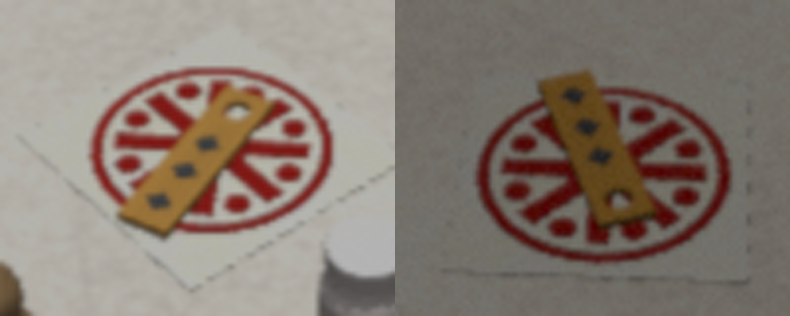

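```bash
python3 -m inch '[{"tx":-1,"ty":1.3,"tz":-0.64},{"tx":-3.7,"ty":4.9,"tz":-0.64},{"tx":-3.7,"ty":4.9,"tz":-0.64},{"tx":-3.7,"ty":4.9,"tz":-0.64},{"tx":-3.7,"ty":4.9,"tz":-0.64},{"tx":-3.7,"ty":4.9,"tz":-0.64},{"tx":-3.7,"ty":4.9,"tz":-0.64},{"tx":-3.7,"ty":4.9,"tz":-0.64},{"tx":-3.7,"ty":4.9,"tz":-0.64},{"tx":-3.7,"ty":4.9,"tz":-0.64},{"tx":-3.7,"ty":4.9,"tz":-0.64},{"tx":-3.7,"ty":4.9,"tz":-0.64}]'
python3 -m inch '[{"az":10.5,"tx":-0.8,"ty":0.8},{"az":10.5},{"az":10.5},{"az":10.5},{}]'
python3 - <<'E'
from h import *
o=get_obs(); R0=cv2.Rodrigues(o['orientation'])[0]; print(o['qpos'],o['t'])
c=cal('wrist'); im,d=viewer.get_image('wrist'); save('w1',im); np.savez('w1',im=im,d=d)
print('cam',-c[2].T@c[3], 'tool x yaw',np.degrees(np.arctan2(R0[1,0],R0[0,0])))
for th in('template_mid','sheet'):
  for r in masks_of('wrist',th)[:2]:
    v,u=np.nonzero(r['pixels']); P=plane('wrist',np.c_[u,v],8 if th[0]=='t' else 3,c); a=cv2.minAreaRect(P[:,:2].astype(np.float32));print(th,r['score'],len(u),a)
E
```

```text
[ 1.14597130e+00  4.23094009e-01  1.62994228e+00  4.41717610e-06
  1.08862059e+00 -1.90177349e-02] 1.4
cam [178.56164951 603.29888218 385.40201334] tool x yaw 66.74883763728207$[0]: bad value
$[0]: bad value
```

View pics/w1.png

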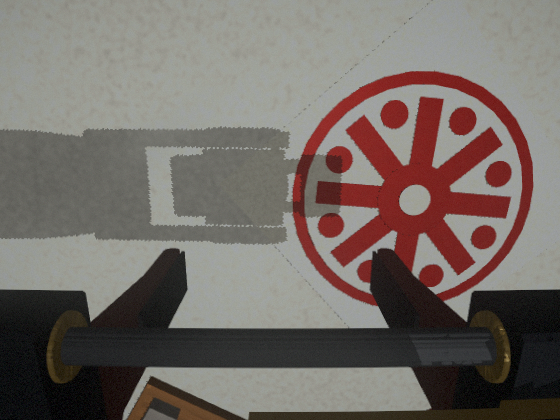

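The moves were refused, since every key is needed in a row. The wrist picture therefore shows the start view: another medallion at (415,200), with the fingers at columns 175 and 385.

```bash
python3 -m inch '[{"tx":-1,"ty":1.3,"tz":-0.64,"ax":0,"ay":0,"az":0,"jaw":1},{"tx":-3.7,"ty":4.9,"tz":-0.64,"ax":0,"ay":0,"az":0,"jaw":1},{"tx":-3.7,"ty":4.9,"tz":-0.64,"ax":0,"ay":0,"az":0,"jaw":1},{"tx":-3.7,"ty":4.9,"tz":-0.64,"ax":0,"ay":0,"az":0,"jaw":1},{"tx":-3.7,"ty":4.9,"tz":-0.64,"ax":0,"ay":0,"az":0,"jaw":1},{"tx":-3.7,"ty":4.9,"tz":-0.64,"ax":0,"ay":0,"az":0,"jaw":1},{"tx":-3.7,"ty":4.9,"tz":-0.64,"ax":0,"ay":0,"az":0,"jaw":1},{"tx":-3.7,"ty":4.9,"tz":-0.64,"ax":0,"ay":0,"az":0,"jaw":1},{"tx":-3.7,"ty":4.9,"tz":-0.64,"ax":0,"ay":0,"az":0,"jaw":1},{"tx":-3.7,"ty":4.9,"tz":-0.64,"ax":0,"ay":0,"az":0,"jaw":1},{"tx":-3.7,"ty":4.9,"tz":-0.64,"ax":0,"ay":0,"az":0,"jaw":1},{"tx":-3.7,"ty":4.9,"tz":-0.64,"ax":0,"ay":0,"az":0,"jaw":1}]'
python3 -m inch '[{"tx":-0.8,"ty":0.8,"tz":0,"ax":0,"ay":0,"az":10.5,"jaw":1},{"tx":0,"ty":0,"tz":0,"ax":0,"ay":0,"az":10.5,"jaw":1},{"tx":0,"ty":0,"tz":0,"ax":0,"ay":0,"az":10.5,"jaw":1},{"tx":0,"ty":0,"tz":0,"ax":0,"ay":0,"az":10.5,"jaw":1},{"tx":0,"ty":0,"tz":0,"ax":0,"ay":0,"az":0,"jaw":1}]'
cat > tpl.py <<'E'
from h import *
import sys
o=get_obs(); R0=cv2.Rodrigues(o['orientation'])[0]; print(o['qpos'],o['t'])
c=cal('wrist'); im,d=viewer.get_image('wrist'); save(sys.argv[1],im); np.savez(sys.argv[1],im=im,d=d)
print('cam',-c[2].T@c[3], 'tool x yaw',np.degrees(np.arctan2(R0[1,0],R0[0,0])))
for th in('template_mid','sheet'):
  for r in masks_of('wrist',th)[:2]:
    v,u=np.nonzero(r['pixels']); P=plane('wrist',np.c_[u,v],8 if th[0]=='t' else 3,c); a=cv2.minAreaRect(P[:,:2].astype(np.float32))
    print(th,r['score'],len(u),a,'shift cm',np.round(R0.T@(np.r_[a[0],5]-o['ee_pos'])/10,2))
E
python3 tpl.py w2
```

```text
t: 3.05
ee_pos: [589.5, -29.6, 300.4]
orientation: [2.624, 1.727, 0.001]
ft_force: [0.4, 0.8, 0.3]
width: 87.9
t: 3.68
ee_pos: [592.9, -38.0, 299.9]
orientation: [3.068, 0.675, 0.0]
ft_force: [0.3, -0.4, 0.2]
width: 88.0
[-8.39765111e-02  2.99423943e-01  1.62575267e+00 -1.89152390e-04
  1.21627789e+00 -5.17037712e-01] 3.675
cam [561.15928195  28.46902387 462.58260077] tool x yaw 24.816340745524872
template_mid 0.77 2687 ((592.9190063476562, -45.37214660644531), (34.069061279296875, 128.88034057617188), 25.081289291381836) shift cm [-0.31  0.66 29.49]
sheet 0.68 16043 ((585.2590942382812, -29.936134338378906), (171.35708618164062, 171.08299255371094), 4.686551094055176) shift cm [-0.36 -1.06 29.49]
```

View pics/w2.png

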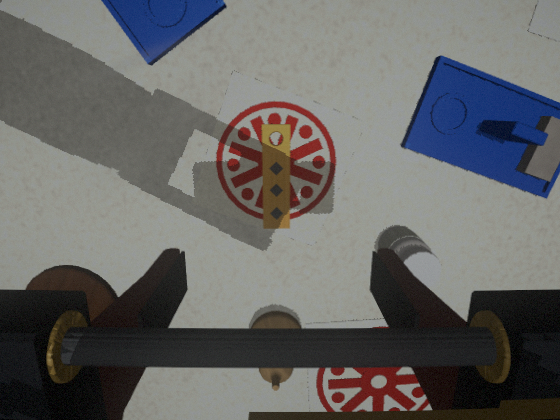

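```bash
python3 -m inch '[{"tx":-0.3,"ty":0.66,"tz":3,"ax":0,"ay":0,"az":0,"jaw":1},{"tx":0,"ty":0,"tz":5,"ax":0,"ay":0,"az":0,"jaw":1},{"tx":0,"ty":0,"tz":6,"ax":0,"ay":0,"az":0,"jaw":0.7},{"tx":0,"ty":0,"tz":5,"ax":0,"ay":0,"az":0,"jaw":0.7},{"tx":0,"ty":0,"tz":5,"ax":0,"ay":0,"az":0,"jaw":0.7},{"tx":0,"ty":0,"tz":3,"ax":0,"ay":0,"az":0,"jaw":0.7},{"tx":0,"ty":0,"tz":1.5,"ax":0,"ay":0,"az":0,"jaw":0.7},{"tx":0,"ty":0,"tz":0.7,"ax":0,"ay":0,"az":0,"jaw":0.7},{"tx":0,"ty":0,"tz":0.3,"ax":0,"ay":0,"az":0,"jaw":0.7},{"tx":0,"ty":0,"tz":0,"ax":0,"ay":0,"az":0,"jaw":0.7}]'
```

```text
t: 5.08
ee_pos: [594.2, -44.6, 5.4]
orientation: [3.068, 0.673, 0.002]
ft_force: [0.2, -0.1, 0.6]
width: 61.6
```

```bash
python3 -m inch '[{"tx":0,"ty":0,"tz":0.1,"ax":0,"ay":0,"az":0,"jaw":0.5},{"tx":0,"ty":0,"tz":0,"ax":0,"ay":0,"az":0,"jaw":0},{"tx":0,"ty":0,"tz":0,"ax":0,"ay":0,"az":0,"jaw":0},{"tx":0,"ty":0,"tz":0,"ax":0,"ay":0,"az":0,"jaw":0},{"tx":0,"ty":0,"tz":0,"ax":0,"ay":0,"az":0,"jaw":0}]'
python3 -m inch '[{"tx":0,"ty":0,"tz":-0.5,"ax":0,"ay":0,"az":0,"jaw":0},{"tx":0,"ty":0,"tz":-2,"ax":0,"ay":0,"az":0,"jaw":0},{"tx":0,"ty":0,"tz":-4,"ax":0,"ay":0,"az":0,"jaw":0},{"tx":0,"ty":0,"tz":-3,"ax":0,"ay":0,"az":0,"jaw":0},{"tx":0,"ty":0,"tz":0,"ax":0,"ay":0,"az":0,"jaw":0}]'
python3 - <<'E'
from h import *
o=get_obs(); R0=cv2.Rodrigues(o['orientation'])[0]; print(o['qpos'])
for post in((413.5,-338),):
  for yaw in(115,90,60,30,0): # template dir
    u=np.array([np.cos(np.radians(yaw)),np.sin(np.radians(yaw))]); print(yaw,np.array(post)-48*u, np.linalg.norm(np.array(post)-48*u))
u=np.array([np.cos(np.radians(114.8)),np.sin(np.radians(114.8))])
print('shift',np.round(R0.T@(np.r_[np.array((413.5,-338))-48*u,o['ee_pos'][2]]-o['ee_pos'])/10,2))
E
```

```text
t: 5.7
ee_pos: [593.5, -44.6, 3.7]
orientation: [3.069, 0.673, 0.0]
ft_force: [-1.3, 0.1, 3.7]
width: 33.5
t: 6.32
ee_pos: [595.6, -44.7, 101.8]
orientation: [3.067, 0.673, 0.009]
ft_force: [-0.3, -0.3, -1.3]
width: 33.3
[-9.48747238e-02  5.39463210e-01  1.77084338e+00  3.60905333e-05
  8.25293081e-01 -5.26886723e-01]
115 [ 433.78567656 -381.50277378] 577.6801706756291
90 [ 413.5 -386. ] 565.6662001569476
60 [ 389.5        -379.56921938] 543.859395709955
30 [ 371.93078062 -362.        ] 519.0149377150651
0 [ 365.5 -338. ] 497.8295390994793
shift [-28.81  23.81  -0.08]
```

```bash
python3 -m inch '[{"tx":-1.5,"ty":1.4,"tz":0,"ax":0,"ay":0,"az":0,"jaw":0},{"tx":-3.5,"ty":3.3,"tz":0,"ax":0,"ay":0,"az":0,"jaw":0},{"tx":-4,"ty":3.9,"tz":0,"ax":0,"ay":0,"az":0,"jaw":0},{"tx":-4,"ty":3.9,"tz":0,"ax":0,"ay":0,"az":0,"jaw":0},{"tx":-4,"ty":3.9,"tz":0,"ax":0,"ay":0,"az":0,"jaw":0},{"tx":-4,"ty":3.9,"tz":0,"ax":0,"ay":0,"az":0,"jaw":0},{"tx":-4,"ty":3.9,"tz":0,"ax":0,"ay":0,"az":0,"jaw":0},{"tx":-2.5,"ty":2.4,"tz":0,"ax":0,"ay":0,"az":0,"jaw":0},{"tx":-1.3,"ty":1.2,"tz":0,"ax":0,"ay":0,"az":0,"jaw":0},{"tx":0,"ty":0,"tz":0,"ax":0,"ay":0,"az":0,"jaw":0},{"tx":0,"ty":0,"tz":0,"ax":0,"ay":0,"az":0,"jaw":0}]'
python3 - <<'E'
from h import *
o=get_obs(); R0=cv2.Rodrigues(o['orientation'])[0]; print(o['qpos'],R0.round(3))
c=cal('wrist'); im,d=viewer.get_image('wrist'); save('w3',im); np.savez('w3',im=im,d=d)
for th in('template_mid','post_top'):
  for r in masks_of('wrist',th)[:2]:
    v,u=np.nonzero(r['pixels']); P=cloud('wrist',d,np.c_[u,v],c); print(th,r['score'],len(u),r['location'],np.percentile(P,[2,50,98],axis=0).round(1))
    if th=='post_top':
        G=P[P[:,2]>30]; 
        if len(G): print('post pts',len(G),G.mean(0),G[:,2].max(), G[G[:,2]>G[:,2].max()-5].mean(0))
        Q=plane('wrist',np.c_[u,v],12,c); print(cv2.minEnclosingCircle(Q[:,:2].astype(np.float32)))
u=np.array([np.cos(np.radians(114.8)),np.sin(np.radians(114.8))])
print('pred px eye',proj('wrist',o['ee_pos']-R0[:,1]*48,c),'post top',proj('wrist',[413.5,-338,52],c))
E
```

```text
t: 7.7
ee_pos: [448.3, -416.3, 98.0]
orientation: [-3.067, -0.674, 0.001]
ft_force: [0.1, 0.2, -1.8]
width: 33.3
[-7.67940655e-01  5.65027740e-01  1.73332068e+00  3.05890080e-04
  8.44642519e-01 -1.20081797e+00] [[ 0.908  0.419 -0.001]
 [ 0.419 -0.908  0.001]
 [-0.    -0.001 -1.   ]]
template_mid 0.98 15575 [277.6, 242.0] [[ 411.4 -474.9  101.7]
 [ 441.6 -402.3  103. ]
 [ 481.7 -357.2  104.3]]
post_top 0.67 31184 [280.9, 80.4] [[ 349.3 -396.2   11.1]
 [ 408.2 -332.7   12.6]
 [ 474.1 -281.4   14.2]]
post pts 199 [ 414.99870361 -340.86335561   54.97153645] 104.19547872283341 [ 437.40162482 -358.25054114  103.3145975 ]
((412.0738830566406, -338.2521667480469), 69.5652847290039)
pred px eye [[280.11485379 170.41953178]] post top [[282.03036226  87.32619663]]
```

View pics/w3.png

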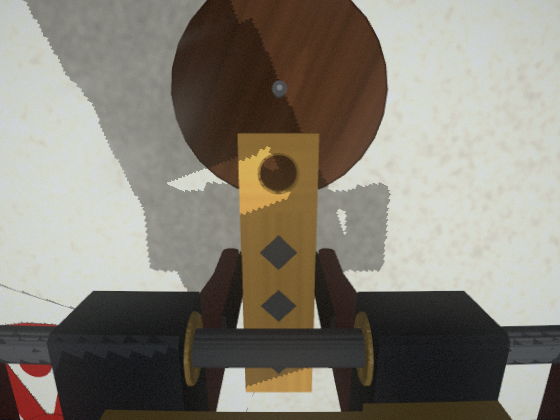

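Run:
```python
from h import *
o=get_obs(); R0=cv2.Rodrigues(o['orientation'])[0]; c=cal('wrist'); f=np.load('w3.npz'); d=f['d']
# hole: depth pixels well below the template inside crop
m=(d[140:205,245:312]>175).astype(np.uint8); n,l,s,ce=cv2.connectedComponentsWithStats(m); i=1+np.argmax([s[k,4]*(abs(ce[k]-[33,32]).max()<12) for k in range(1,n)]); print(s[i],ce[i]+[245,140])
v,u=np.nonzero((d>0)&(d<200)&(np.indices(d.shape)[0]<130)&(abs(np.indices(d.shape)[1]-280)<20)); 
m=d[70:110,262:300]; md=np.median(m); v,u=np.nonzero((m<md-25)&(m>0)); u+=262;v+=70; P=cloud('wrist',d,np.c_[u,v],c); top=P[:,2]>48; print('post px',u[top].mean(),v[top].mean(),'xyz',P[top].mean(0),P[:,2].max())
E=plane('wrist',[ce[i]+[245,140]],102.5,c)[0]; T=plane('wrist',[[280,88]],51,c)[0]
print('eye',E,'in tool',R0.T@(E-o['ee_pos']),'post',T)
for Q in(T,P[top].mean(0)): print('shift cm',R0.T@(np.r_[Q[:2]-E[:2],0])/10)
```

```text
[ 16  15  36  35 984] [278.30182927 171.99085366]
post px 279.38732394366195 87.70422535211267 xyz [ 412.7881559  -338.83633743   50.79066353] 54.89568229546392
eye [ 427.99973868 -373.17535379  102.5       ] in tool [ -0.77463198 -47.97862623  -4.03705857] post [ 413.15611004 -338.84349329   51.        ]
shift cm [ 9.56020449e-02 -3.73911191e+00  1.40551936e-03]
shift cm [ 6.25131350e-02 -3.75522211e+00  1.41338364e-03]
```

```bash
python3 -m inch '[{"tx":0.08,"ty":-1,"tz":0,"ax":0,"ay":0,"az":0,"jaw":0},{"tx":0,"ty":-1.75,"tz":0,"ax":0,"ay":0,"az":0,"jaw":0},{"tx":0,"ty":-1,"tz":0,"ax":0,"ay":0,"az":0,"jaw":0},{"tx":0,"ty":0,"tz":1.5,"ax":0,"ay":0,"az":0,"jaw":0},{"tx":0,"ty":0,"tz":2,"ax":0,"ay":0,"az":0,"jaw":0},{"tx":0,"ty":0,"tz":0.5,"ax":0,"ay":0,"az":0,"jaw":0},{"tx":0,"ty":0,"tz":0,"ax":0,"ay":0,"az":0,"jaw":0}]'
python3 - <<'E'
from h import *
o=get_obs(); R0=cv2.Rodrigues(o['orientation'])[0]; c=cal('wrist'); im,d=viewer.get_image('wrist'); save('w4',im); np.savez('w4',im=im,d=d)
eye=R0@[-0.77,-48,-1.5]+o['ee_pos']; print(o['ee_pos'],'eye',eye,'err to post',eye[:2]-[412.9,-338.8], 'px eye',proj('wrist',eye,c),'post px',proj('wrist',[412.9,-338.8,51],c))
e=proj('wrist',eye,c)[0].astype(int); print(e); cv2.imwrite('pics/w4c.png',cv2.resize(im[max(0,e[1]-45):e[1]+45,e[0]-60:e[0]+60,::-1],None,fx=5,fy=5))
E
```

```text
t: 8.72
ee_pos: [433.0, -383.1, 57.4]
orientation: [-3.067, -0.673, 0.002]
ft_force: [0.5, -0.1, -1.0]
width: 33.4
[ 432.97456624 -383.10391073   57.38099538] eye [ 412.19478282 -339.83080812   58.95646067] err to post [-0.70521718 -1.03080812] px eye [[278.3056492  170.94713343]] post px [[280.6488214  166.82973005]]
[278 170]
```

View pics/w4c.png

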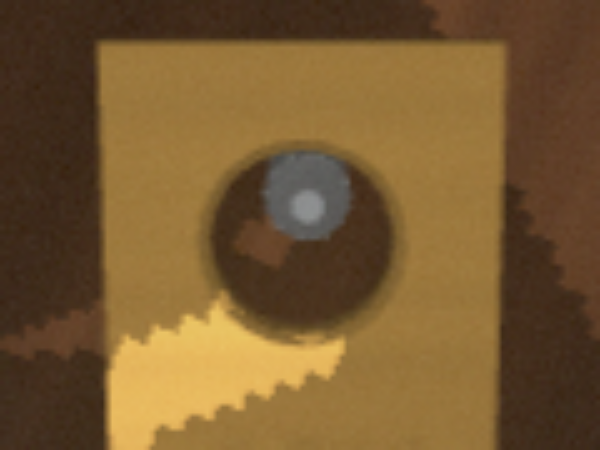

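The crop shows the post's tip in the eye, at crop pixel (307,207). The hole's centre is at (302,240), so I need to shift about 2 mm forward before lowering.

```bash
python3 -m inch '[{"tx":0.05,"ty":-0.2,"tz":0,"ax":0,"ay":0,"az":0,"jaw":0},{"tx":0,"ty":0,"tz":0.5,"ax":0,"ay":0,"az":0,"jaw":0},{"tx":0,"ty":0,"tz":1,"ax":0,"ay":0,"az":0,"jaw":0},{"tx":0,"ty":0,"tz":1,"ax":0,"ay":0,"az":0,"jaw":0},{"tx":0,"ty":0,"tz":1,"ax":0,"ay":0,"az":0,"jaw":0},{"tx":0,"ty":0,"tz":0.4,"ax":0,"ay":0,"az":0,"jaw":0},{"tx":0,"ty":0,"tz":0.2,"ax":0,"ay":0,"az":0,"jaw":0},{"tx":0,"ty":0,"tz":0,"ax":0,"ay":0,"az":0,"jaw":0}]'
```

```text
t: 9.78
ee_pos: [433.0, -381.2, 17.5]
orientation: [3.069, 0.673, 0.0]
ft_force: [-0.4, 0.5, -1.1]
width: 33.7
```

```bash
python3 -m inch '[{"tx":0,"ty":0,"tz":0.2,"ax":0,"ay":0,"az":0,"jaw":0},{"tx":0,"ty":0,"tz":0.1,"ax":0,"ay":0,"az":0,"jaw":0},{"tx":0,"ty":0,"tz":0,"ax":0,"ay":0,"az":0,"jaw":0},{"tx":0,"ty":0,"tz":0,"ax":0,"ay":0,"az":0,"jaw":0.55},{"tx":0,"ty":0,"tz":0,"ax":0,"ay":0,"az":0,"jaw":0.55},{"tx":0,"ty":0,"tz":0,"ax":0,"ay":0,"az":0,"jaw":0.55},{"tx":0,"ty":0,"tz":-2,"ax":0,"ay":0,"az":0,"jaw":0.55},{"tx":0,"ty":0,"tz":-5,"ax":0,"ay":0,"az":0,"jaw":0.7},{"tx":0,"ty":2,"tz":-5,"ax":0,"ay":0,"az":0,"jaw":1},{"tx":0,"ty":2,"tz":-5,"ax":0,"ay":0,"az":0,"jaw":1},{"tx":0,"ty":0,"tz":0,"ax":0,"ay":0,"az":0,"jaw":1}]'
python3 - <<'E'
from h import *
o=get_obs(); R0=cv2.Rodrigues(o['orientation'])[0]; c=cal('wrist'); im,d=viewer.get_image('wrist'); save('w5',im)
r=masks_of('wrist','template_mid')[0]; v,u=np.nonzero(r['pixels']); P=cloud('wrist',d,np.c_[u,v],c); P=P[P[:,2]<22]
A=np.c_[P[:,:2]-P[:,:2].mean(0),np.ones(len(P))]; print('plane',np.linalg.lstsq(A,P[:,2],rcond=None)[0],len(P)); a=cv2.minAreaRect(plane('wrist',np.c_[u,v],17,c)[:,:2].astype(np.float32)); print(a)
S=np.r_[518,350,300.]; print('to tray',R0.T@(S-o['ee_pos'])/10, o['qpos'])
e=proj('wrist',[413,-338.6,17],c)[0].astype(int);print(e); cv2.imwrite('pics/w5c.png',cv2.resize(im[max(0,e[1]-45):e[1]+105,max(0,e[0]-100):e[0]+100,::-1],None,fx=3.5,fy=3.5))
E
```

```text
t: 11.15
ee_pos: [452.4, -420.6, 190.7]
orientation: [3.06, 0.671, 0.009]
ft_force: [-0.4, -0.5, -0.5]
width: 84.7
plane [ 8.56546663e-04 -1.62197004e-03  1.77312100e+01] 5337
((432.83013916015625, -382.219970703125), (34.40565490722656, 129.17742919921875), 24.837900161743164)
to tray [ 38.22856889 -67.14674118 -11.4620407 ] [-7.68283949e-01  4.44604724e-01  1.67866379e+00 -5.97656700e-05
  1.00750398e+00 -1.19968266e+00]
[276  87]
```

View pics/w5c.png

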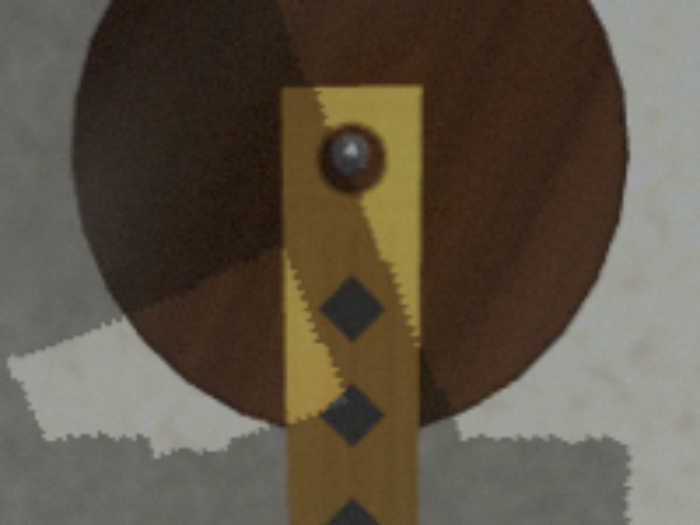

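The template lies flat (tilt about 0.002 rad) with the post through its eye, less than 1 mm off. Next I move to the tray.

```bash
python3 -m inch '[{"tx":1.2,"ty":-2.1,"tz":-1,"ax":0,"ay":0,"az":0,"jaw":1},{"tx":2.7,"ty":-4.7,"tz":-1,"ax":0,"ay":0,"az":0,"jaw":1},{"tx":2.9,"ty":-5.1,"tz":-1,"ax":0,"ay":0,"az":0,"jaw":1},{"tx":2.9,"ty":-5.1,"tz":-1,"ax":0,"ay":0,"az":0,"jaw":1},{"tx":2.9,"ty":-5.1,"tz":-1,"ax":0,"ay":0,"az":0,"jaw":1},{"tx":2.9,"ty":-5.1,"tz":-1,"ax":0,"ay":0,"az":0,"jaw":1},{"tx":2.9,"ty":-5.1,"tz":-1,"ax":0,"ay":0,"az":0,"jaw":1},{"tx":2.9,"ty":-5.1,"tz":-1,"ax":0,"ay":0,"az":0,"jaw":1},{"tx":2.9,"ty":-5.1,"tz":-1,"ax":0,"ay":0,"az":0,"jaw":1},{"tx":2.9,"ty":-5.1,"tz":-1,"ax":0,"ay":0,"az":0,"jaw":1},{"tx":2.9,"ty":-5.1,"tz":-1,"ax":0,"ay":0,"az":0,"jaw":1},{"tx":2.9,"ty":-5.1,"tz":0,"ax":0,"ay":0,"az":0,"jaw":1}]'
python3 -m inch '[{"tx":2.9,"ty":-5.1,"tz":0,"ax":0,"ay":0,"az":0,"jaw":1},{"tx":2.4,"ty":-4.2,"tz":0,"ax":0,"ay":0,"az":0,"jaw":1},{"tx":0,"ty":0,"tz":0,"ax":0,"ay":0,"az":10,"jaw":1},{"tx":0,"ty":0,"tz":0,"ax":0,"ay":0,"az":10,"jaw":1},{"tx":0,"ty":0,"tz":0,"ax":0,"ay":0,"az":10,"jaw":1},{"tx":0,"ty":0,"tz":0,"ax":0,"ay":0,"az":10,"jaw":1},{"tx":0,"ty":0,"tz":0,"ax":0,"ay":0,"az":10,"jaw":1},{"tx":0,"ty":0,"tz":0,"ax":0,"ay":0,"az":10,"jaw":1},{"tx":0,"ty":0,"tz":0,"ax":0,"ay":0,"az":10,"jaw":1},{"tx":0,"ty":0,"tz":0,"ax":0,"ay":0,"az":8,"jaw":1},{"tx":0,"ty":0,"tz":0,"ax":0,"ay":0,"az":0,"jaw":1}]'
cat > tray.py <<'E'
from h import *
import sys
o=get_obs(); R0=cv2.Rodrigues(o['orientation'])[0]; print(o['qpos'],'tool x yaw',np.degrees(np.arctan2(R0[1,0],R0[0,0])),R0[:,2].round(3))
c=cal('wrist'); im,d=viewer.get_image('wrist'); save(sys.argv[1],im)
for th in('tray_grip','ball_center'):
  for r in masks_of('wrist',th)[:2]:
    v,u=np.nonzero(r['pixels']); P=cloud('wrist',d,np.c_[u,v],c); print(th,r['score'],len(u),r['location'],np.percentile(P,[2,50,98],axis=0).round(1).tolist())
    if th=='tray_grip':
        T=P[(P[:,2]>71)&(P[:,2]<82)]; 
        if len(T)>20:
            a=cv2.minAreaRect(T[:,:2].astype(np.float32)); print('fin',len(T),a,'shift',R0.T@(np.r_[a[0],37]-o['ee_pos'])/10)
        print('tray',cv2.minAreaRect(P[P[:,2]<18][:,:2].astype(np.float32)))
    else: print('ball',cv2.minEnclosingCircle(P[:,:2].astype(np.float32)))
E
python3 tray.py w6
```

```text
t: 12.75
ee_pos: [504.6, 247.6, 294.4]
orientation: [3.068, 0.675, -0.002]
ft_force: [0.5, -0.9, -0.1]
width: 88.0
t: 14.12
ee_pos: [513.8, 351.8, 293.4]
orientation: [2.808, -1.404, -0.002]
ft_force: [0.5, -0.8, -0.2]
width: 87.8
[5.81241646e-01 3.51631069e-01 1.56663869e+00 1.64251997e-04
 1.22615498e+00 1.50846092e+00] tool x yaw -53.1289699800959 [-0.002 -0.001 -1.   ]
tray_grip 0.86 14300 [283.7, 169.1] [[427.4, 265.2, 7.0], [521.1, 349.7, 9.5], [614.1, 435.0, 76.4]]
fin 500 ((519.40869140625, 348.9920654296875), (40.173580169677734, 12.582633018493652), 36.89988327026367) shift [ 0.57233163 -0.35060315 25.64035859]
tray ((519.5916748046875, 348.65960693359375), (199.64515686035156, 115.30142974853516), 37.3889274597168)
tray_grip 0.69 4578 [539.8, 128.5] [[706.1, 76.6, 1.9], [743.0, 142.3, 9.6], [809.1, 175.1, 16.0]]
tray ((741.1161499023438, 144.16012573242188), (166.31381225585938, 82.64610290527344), 47.5164794921875)
ball_center 0.89 1040 [286.7, 119.7] [[551.6, 367.7, 30.5], [569.2, 386.0, 43.0], [586.7, 403.3, 48.8]]
ball ((569.1008911132812, 384.5906982421875), 20.870031356811523)
```

View pics/w6.png

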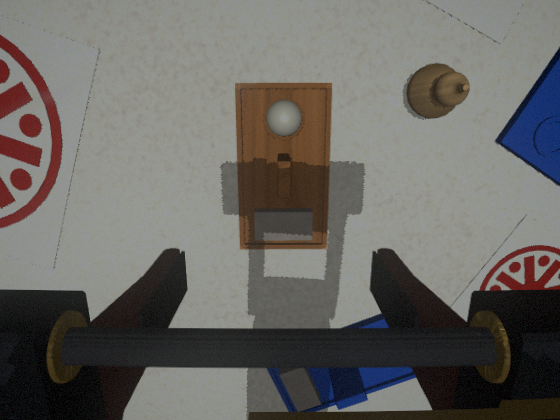

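```bash
python3 -m inch '[{"tx":0.57,"ty":-0.35,"tz":2,"ax":0,"ay":0,"az":0,"jaw":1},{"tx":0,"ty":0,"tz":5,"ax":0,"ay":0,"az":0,"jaw":0.7},{"tx":0,"ty":0,"tz":5,"ax":0,"ay":0,"az":0,"jaw":0.7},{"tx":0,"ty":0,"tz":4,"ax":0,"ay":0,"az":0,"jaw":0.7},{"tx":0,"ty":0,"tz":2,"ax":0,"ay":0,"az":0,"jaw":0.7},{"tx":0,"ty":0,"tz":0,"ax":0,"ay":0,"az":0,"jaw":0.7},{"tx":0,"ty":0,"tz":0,"ax":0,"ay":0,"az":0,"jaw":0.7}]'
python3 tray.py w7
```

```text
t: 15.15
ee_pos: [522.9, 349.8, 115.8]
orientation: [-2.807, 1.407, -0.002]
ft_force: [0.2, 0.1, -0.0]
width: 61.4
[ 5.70747378e-01  5.59654761e-01  1.68819271e+00 -2.39845363e-05
  8.91518702e-01  1.50006651e+00] tool x yaw -53.2452129906949 [ 0.002  0.001 -1.   ]
tray_grip 0.94 34489 [275.6, 203.9] [[435.2, 272.7, 7.4], [528.9, 354.8, 9.3], [615.1, 436.7, 76.7]]
fin 1604 ((519.2437744140625, 349.3962097167969), (40.6605339050293, 13.953558921813965), 37.10099411010742) shift [-0.18389119  0.33708683  7.87478575]
tray ((520.9300537109375, 350.5416259765625), (199.67071533203125, 117.29578399658203), 36.89093017578125)
ball_center 0.94 2942 [276.8, 134.7] [[551.7, 368.7, 32.2], [569.5, 386.5, 43.4], [586.1, 403.4, 48.7]]
ball ((567.7149658203125, 385.1623229980469), 21.570392608642578)
```

```bash
python3 -m inch '[{"tx":-0.18,"ty":0.3,"tz":1,"ax":0,"ay":0,"az":0,"jaw":0.7},{"tx":0,"ty":0,"tz":2.5,"ax":0,"ay":0,"az":0,"jaw":0.7},{"tx":0,"ty":0,"tz":2.5,"ax":0,"ay":0,"az":0,"jaw":0.7},{"tx":0,"ty":0,"tz":1.5,"ax":0,"ay":0,"az":0,"jaw":0.7},{"tx":0,"ty":0,"tz":0.3,"ax":0,"ay":0,"az":0,"jaw":0.6},{"tx":0,"ty":0,"tz":0,"ax":0,"ay":0,"az":0,"jaw":0.45}]'
python3 - <<'E'
from h import *
o=get_obs(); R0=cv2.Rodrigues(o['orientation'])[0]; print('shift',R0.T@(np.array([519.3,349.3,37])-o['ee_pos'])/10)
E
```

```text
t: 16.05
ee_pos: [518.7, 349.1, 36.8]
orientation: [-2.808, 1.408, -0.0]
ft_force: [-0.4, -0.4, 0.2]
width: 46.3
shift [ 0.02617649 -0.06013567 -0.02220135]
```

```bash
python3 -m inch '[{"tx":0,"ty":0,"tz":0,"ax":0,"ay":0,"az":0,"jaw":0.35},{"tx":0,"ty":0,"tz":0,"ax":0,"ay":0,"az":0,"jaw":0.27},{"tx":0,"ty":0,"tz":0,"ax":0,"ay":0,"az":0,"jaw":0.22},{"tx":0,"ty":0,"tz":0,"ax":0,"ay":0,"az":0,"jaw":0.18},{"tx":0,"ty":0,"tz":0,"ax":0,"ay":0,"az":0,"jaw":0.15},{"tx":0,"ty":0,"tz":0,"ax":0,"ay":0,"az":0,"jaw":0},{"tx":0,"ty":0,"tz":0,"ax":0,"ay":0,"az":0,"jaw":0},{"tx":0,"ty":0,"tz":0,"ax":0,"ay":0,"az":0,"jaw":0}]'
python3 -m inch '[{"tx":0,"ty":0,"tz":-0.1,"ax":0,"ay":0,"az":0,"jaw":0},{"tx":0,"ty":0,"tz":-0.2,"ax":0,"ay":0,"az":0,"jaw":0},{"tx":0,"ty":0,"tz":-0.4,"ax":0,"ay":0,"az":0,"jaw":0},{"tx":0,"ty":0,"tz":-0.6,"ax":0,"ay":0,"az":0,"jaw":0},{"tx":0,"ty":0,"tz":-0.8,"ax":0,"ay":0,"az":0,"jaw":0},{"tx":0,"ty":0,"tz":-0.8,"ax":0,"ay":0,"az":0,"jaw":0},{"tx":0,"ty":0,"tz":-0.8,"ax":0,"ay":0,"az":0,"jaw":0},{"tx":0,"ty":0,"tz":-0.6,"ax":0,"ay":0,"az":0,"jaw":0},{"tx":0,"ty":0,"tz":-0.4,"ax":0,"ay":0,"az":0,"jaw":0},{"tx":0,"ty":0,"tz":-0.2,"ax":0,"ay":0,"az":0,"jaw":0},{"tx":0,"ty":0,"tz":-0.1,"ax":0,"ay":0,"az":0,"jaw":0},{"tx":0,"ty":0,"tz":0,"ax":0,"ay":0,"az":0,"jaw":0}]'
cat > held.py <<'E'
from h import *
import sys
o=get_obs(); R0=cv2.Rodrigues(o['orientation'])[0]; print(o['t'],'ee',o['ee_pos'],'w',o['width'],'F',o['ft_force'],'yaw',np.degrees(np.arctan2(R0[1,0],R0[0,0])),R0[:,2].round(3))
c=cal('wrist'); im,d=viewer.get_image('wrist'); save(sys.argv[1],im); z0=o['ee_pos'][2]-37
for th in('tray_grip','ball_center'):
    r=masks_of('wrist',th)[0]; v,u=np.nonzero(r['pixels']); P=cloud('wrist',d,np.c_[u,v],c)
    if th[0]=='t':
        F=P[abs(P[:,2]-z0-8)<7]; X=F-F.mean(0); n=np.linalg.svd(X,full_matrices=False)[2][2]; n*=np.sign(n[2]); print('floor',len(F),np.median(F[:,2]),'normal',n.round(3))
        print('normal tool',(R0.T@n).round(3))
    q=R0.T@(P-o['ee_pos']).T; print(th,r['score'],len(u),'tool mm lo/med/hi',np.percentile(q,[1,50,99],axis=1).round(1).tolist())
    if th[0]=='b': print('ball centre tool (expect ~0,-60)',cv2.minEnclosingCircle(q[:2].T.astype(np.float32)))
print('shift to sheet',R0.T@(np.array([585.8,-30,157])-o['ee_pos'])/10)
E
python3 held.py w8
```

```text
t: 17.05
ee_pos: [518.7, 348.8, 36.6]
orientation: [2.809, -1.408, 0.001]
ft_force: [1.5, -3.6, 2.7]
width: 14.2
t: 18.55
ee_pos: [518.3, 348.9, 86.3]
orientation: [2.808, -1.408, -0.0]
ft_force: [-0.6, -1.0, -5.1]
width: 13.7
18.55 ee [518.33134806 348.90142075  86.29763005] w 13.748938946571904 F [-0.62743175 -1.01188638 -5.08279245] yaw -53.25054563618434 [-0. -0. -1.]
floor 84 61.307562037847035 normal [ 0.003 -0.003  1.   ]
normal tool [ 0.004 -0.    -1.   ]
tray_grip 0.52 6335 tool mm lo/med/hi [[-18.0, -80.4, -12.3], [0.0, -63.3, -7.0], [18.3, -44.6, 24.3]]Traceback (most recent call last):
  File "held.py", line 6, in <module>
    r=masks_of('wrist',th)[0]; v,u=np.nonzero(r['pixels']); P=cloud('wrist',d,np.c_[u,v],c)
      ~~~~~~~~~~~~~~~~~~~~^^^
IndexError: list index out of range
```

```bash
cat > held.py <<'E'
from h import *
import sys
o=get_obs(); R0=cv2.Rodrigues(o['orientation'])[0]; print(o['t'],'ee',o['ee_pos'].round(1),'w',o['width'],'F',o['ft_force'].round(1),'yaw',np.degrees(np.arctan2(R0[1,0],R0[0,0])),R0[:,2].round(3))
c=cal('wrist'); im,d=viewer.get_image('wrist'); save(sys.argv[1],im)
v,u=np.nonzero(d>0); q=(cloud('wrist',d,np.c_[u,v],c)-o['ee_pos'])@R0
m=(abs(q[:,0])<50)&(q[:,1]>-97)&(q[:,1]<-15)&(abs(q[:,2]-29)<6); F=q[m]   # floor, 29 mm beyond TCP
n=np.linalg.svd(F-F.mean(0),full_matrices=False)[2][2]; n*=-np.sign(n[2]); print('floor',len(F),np.median(F[:,2]),'normal in world',(R0@n).round(3))
b=q[(abs(q[:,0])<32)&(q[:,1]<-33)&(q[:,1]>-95)&(q[:,2]<20)&(q[:,2]>-15)]
s=np.linalg.lstsq(np.c_[2*b,np.ones(len(b))],(b**2).sum(1),rcond=None)[0]; print('ball sphere fit, tool',len(b),s[:3].round(1),'r',np.sqrt(s[3]+s[:3]@s[:3]).round(1))
print('shift to sheet',R0.T@(np.array([585.8,-30,157])-o['ee_pos'])/10)
E
python3 held.py w9
```

```text
18.7 ee [518.4 348.9  86.3] w 13.756052545454551 F [ 0.2 -0.2 -5.5] yaw -53.25004503139005 [-0. -0. -1.]
floor 25057 27.869086947929098 normal in world [-0.002 -0.001  1.   ]
ball sphere fit, tool 6239 [ -0.  -62.    7.7] r 19.6
shift to sheet [34.39400627 17.26936144 -7.06863175]
```

View pics/w8.png

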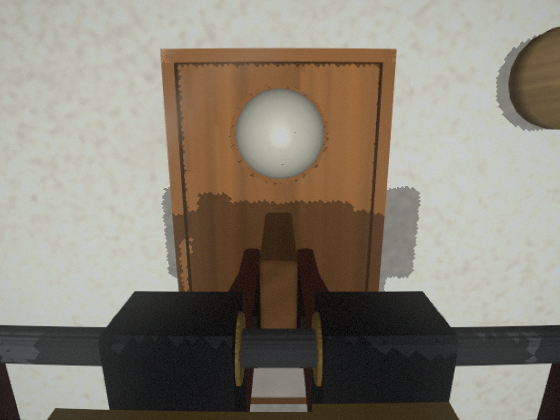

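```bash
python3 -m inch '[{"tx":0,"ty":0,"tz":-0.2,"ax":0,"ay":0,"az":0,"jaw":0},{"tx":0,"ty":0,"tz":-0.5,"ax":0,"ay":0,"az":0,"jaw":0},{"tx":0,"ty":0,"tz":-0.8,"ax":0,"ay":0,"az":0,"jaw":0},{"tx":0,"ty":0,"tz":-1,"ax":0,"ay":0,"az":0,"jaw":0},{"tx":0,"ty":0,"tz":-1.1,"ax":0,"ay":0,"az":0,"jaw":0},{"tx":0,"ty":0,"tz":-1.1,"ax":0,"ay":0,"az":0,"jaw":0},{"tx":0,"ty":0,"tz":-1,"ax":0,"ay":0,"az":0,"jaw":0},{"tx":0,"ty":0,"tz":-0.8,"ax":0,"ay":0,"az":0,"jaw":0},{"tx":0,"ty":0,"tz":-0.4,"ax":0,"ay":0,"az":0,"jaw":0},{"tx":0,"ty":0,"tz":-0.2,"ax":0,"ay":0,"az":0,"jaw":0},{"tx":0,"ty":0,"tz":0,"ax":0,"ay":0,"az":0,"jaw":0}]'
python3 -m inch '[{"tx":0.27,"ty":0.13,"tz":0,"ax":0,"ay":0,"az":0,"jaw":0},{"tx":0.8,"ty":0.4,"tz":0,"ax":0,"ay":0,"az":0,"jaw":0},{"tx":1.34,"ty":0.67,"tz":0,"ax":0,"ay":0,"az":0,"jaw":0},{"tx":1.88,"ty":0.94,"tz":0,"ax":0,"ay":0,"az":0,"jaw":0},{"tx":2.14,"ty":1.08,"tz":0,"ax":0,"ay":0,"az":0,"jaw":0},{"tx":2.23,"ty":1.12,"tz":0,"ax":0,"ay":0,"az":0,"jaw":0},{"tx":2.23,"ty":1.12,"tz":0,"ax":0,"ay":0,"az":0,"jaw":0},{"tx":2.06,"ty":1.03,"tz":0,"ax":0,"ay":0,"az":0,"jaw":0},{"tx":1.79,"ty":0.9,"tz":0,"ax":0,"ay":0,"az":0,"jaw":0},{"tx":1.34,"ty":0.67,"tz":0,"ax":0,"ay":0,"az":0,"jaw":0},{"tx":0.8,"ty":0.4,"tz":0,"ax":0,"ay":0,"az":0,"jaw":0},{"tx":0.31,"ty":0.16,"tz":0,"ax":0,"ay":0,"az":0,"jaw":0}]'
python3 held.py w10
```

```text
t: 20.12
ee_pos: [518.3, 348.9, 157.3]
orientation: [2.808, -1.408, -0.0]
ft_force: [-0.2, 0.3, -5.6]
width: 14.0
t: 21.62
ee_pos: [552.3, 159.3, 157.5]
orientation: [-2.808, 1.408, 0.0]
ft_force: [0.8, 0.5, -5.1]
width: 13.8
21.625 ee [552.3 159.3 157.5] w 13.83022208543233 F [ 0.8  0.5 -5.1] yaw -53.27461560297139 [-0.  0. -1.]
floor 25091 27.809842472737603 normal in world [-0.003 -0.003  1.   ]
ball sphere fit, tool 6202 [  4.  -58.8   7.7] r 19.7
shift to sheet [17.17264985  8.63421543  0.04416548]
```

```bash
python3 -m inch '[{"tx":0.27,"ty":0.13,"tz":0,"ax":0,"ay":0,"az":0,"jaw":0},{"tx":0.8,"ty":0.4,"tz":0,"ax":0,"ay":0,"az":0,"jaw":0},{"tx":1.34,"ty":0.67,"tz":0,"ax":0,"ay":0,"az":0,"jaw":0},{"tx":1.88,"ty":0.94,"tz":0,"ax":0,"ay":0,"az":0,"jaw":0},{"tx":2.14,"ty":1.08,"tz":0,"ax":0,"ay":0,"az":0,"jaw":0},{"tx":2.23,"ty":1.12,"tz":0,"ax":0,"ay":0,"az":0,"jaw":0},{"tx":2.23,"ty":1.12,"tz":0,"ax":0,"ay":0,"az":0,"jaw":0},{"tx":2.06,"ty":1.03,"tz":0,"ax":0,"ay":0,"az":0,"jaw":0},{"tx":1.79,"ty":0.9,"tz":0,"ax":0,"ay":0,"az":0,"jaw":0},{"tx":1.34,"ty":0.67,"tz":0,"ax":0,"ay":0,"az":0,"jaw":0},{"tx":0.8,"ty":0.4,"tz":0,"ax":0,"ay":0,"az":0,"jaw":0},{"tx":0.31,"ty":0.16,"tz":0,"ax":0,"ay":0,"az":0,"jaw":0}]'
python3 -m inch '[{"tx":0,"ty":0,"tz":0,"ax":0,"ay":0,"az":0,"jaw":0},{"tx":0,"ty":0,"tz":0,"ax":0,"ay":0,"az":0,"jaw":0},{"tx":0,"ty":0,"tz":0,"ax":0,"ay":0,"az":0,"jaw":0},{"tx":0,"ty":0,"tz":0,"ax":0,"ay":0,"az":0,"jaw":0},{"tx":0,"ty":0,"tz":0,"ax":0,"ay":0,"az":0,"jaw":0},{"tx":0,"ty":0,"tz":0,"ax":0,"ay":0,"az":0,"jaw":0},{"tx":0,"ty":0,"tz":0,"ax":0,"ay":0,"az":0,"jaw":0},{"tx":0,"ty":0,"tz":0,"ax":0,"ay":0,"az":0,"jaw":0},{"tx":0,"ty":0,"tz":0,"ax":0,"ay":0,"az":0,"jaw":0},{"tx":0,"ty":0,"tz":0,"ax":0,"ay":0,"az":0,"jaw":0},{"tx":0,"ty":0,"tz":0,"ax":0,"ay":0,"az":0,"jaw":0},{"tx":0,"ty":0,"tz":0,"ax":0,"ay":0,"az":0,"jaw":0}]'
python3 held.py w11; python3 -c "
from h import *
save('end',viewer.get_image('scene')[0])"
```

```text
t: 23.18
ee_pos: [586.1, -30.0, 157.5]
orientation: [-2.808, 1.408, 0.0]
ft_force: [-0.2, 0.8, -4.0]
width: 13.4
t: 24.68
ee_pos: [586.0, -29.7, 157.5]
orientation: [2.808, -1.408, -0.0]
ft_force: [0.1, -1.1, -4.7]
width: 13.9
24.675 ee [586.  -29.7 157.5] w 13.873275612601205 F [ 0.1 -1.1 -4.7] yaw -53.25165539497049 [-0.  0. -1.]
floor 25100 27.840587470428904 normal in world [-0.004 -0.003  1.   ]
ball sphere fit, tool 6189 [  5.1 -57.7   7.7] r 19.6
shift to sheet [0.01354344 0.03689466 0.04760707]
```

View pics/end.png

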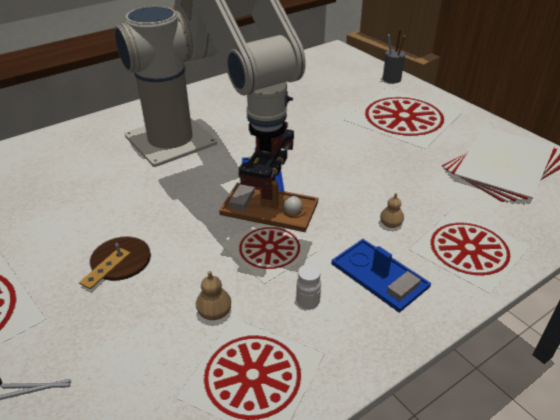

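The picture shows the template on the stand with the post through it at (118,250). The tray is held level above the small papercut, the ball is in its pocket at (292,206), and the gourds and jar are where they started.

```bash
python3 -c "
from workcell import ctrl,get_obs
print(ctrl.close_job(), get_obs()['t'])"
```

```text
the job is handed in; nothing more can be done
the job is handed in; nothing more can be done
```

The job is handed in, about 25 s into the 64 s allowed. The template is on the tool stand and the arm is holding the tray still over the papercut. No verdict is reported; these are my last checks:

- **Template:** It lies flat on the stand's base, tilted about 0.002 rad, with the post through its eye and the eye within about 1 mm of the post. I measured this right after letting go, and the final picture still shows it in place.
- **Tray:** The grip is within about 1 mm of the papercut's middle. The underside is about 12 cm above the table, and the tray is level to about 0.005 rad.
- **Ball:** It is in its pocket, about 5–6 mm off centre where 13 mm is allowed.
- **Bystanders:** The gourds and the glue jar look unmoved in the final picture; I did not measure them again.

Two things went wrong on the way, neither affecting the result:

- **Refused moves:** My first two move calls were refused because every row needs all its keys. The arm did not move.
- **Failed detection:** Once the tray was lifted, the network missed the ball and its tray mask covered the ball instead. I checked the ball and the tray's tilt from the depth picture instead.

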